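# Tamp the stones level in the stone bin

## Robot

A 7-joint arm with a two-finger parallel gripper is mounted at the origin on a cart in front of the work surface, level with it; the furniture and walls round the work are solid. World frame = base frame: x ahead of the robot, y to its left, z up, the work surface at z = 0. Lengths are in mm, angles in rad, forces in N, time in s.
With the tool pointing down it reaches from about 350 to 900 mm from the base axis. Payload 19.9 kg.
Tool frame: the origin (TCP) lies on the centre line of the jaws, within the pads' length; the fingertips stand finger_overhang ahead of it and the grasp point (between the pads) is the TCP (finger_overhang is the distance from the TCP to the fingertips, in mm); y points along the fingers, x is the direction in which the jaws open and shut, and the axes are right-handed (so a half turn about y gives the same grasp; the last joint's range is limited). The gripper opens to 94 mm and grips with 3 to 60 N. Pads are 16 mm wide; open, the fingers measure 119 mm over their backs; the gripper's body (75 mm by 177 mm) begins 78 mm behind the grasp point.
Start: joints at [1.26, 0.417, -0.01, 1.614, 0.005, 1.111, -0.053], TCP at [166.582, -602.371, 224.425] pointing down, gripper open.
Joint ranges: [-2.81, 2.81], [-0.39, 2.02], [-1.27, 1.25], [0.06, 2.57], [-1.19, 4.33], [0.19, 2], [-2.82, 2.82]. Speed limits (rad/s): [1.89, 1.89, 2.39, 2.39, 3.01, 3.01, 3.01].

## Interface

Orientations are given as a rotation vector (axis times angle).
In Python, from plant import read_state, read_camera, job_done, finger_overhang gives the robot as it stands. The module is installed in compiled form; this text tells all that it offers.
- The arm moves only by the shell command python3 -m handwheel 'ROWS' [FORCE]. ROWS is JSON, a list of rows, each a list of 5 numbers: the shift along the tool's x, y, z in units of 50 mm (1.0 is 50 mm), then the turn about the tool's y in degrees, then the opening in per cent of the stroke, from 0 (shut) to 100 (fully open). A call has 1 to 10 rows; each row shifts and turns the commanded pose from where the row before left it, along the tool's axes as they then stand; what a row does not reach is not made up. A row lasts 1/10 s, in which the tool goes at most 50 mm and 8.59 degrees, less where a joint would pass 70% of its speed; a pose out of reach is approached as far as the arm can. A call is refused whole if a number of a shift passes 1 or a number of a turn 8.59, either way. A call with a gripper value outside its range is refused whole. The fingers move at their own pace and stop on an object; FORCE is the grip in N (left out, the last holds). Time passes only in rows, so rows that do not move let the fingers close. It gives the time, the measured TCP pose, the force and the opening at its end, in the units of the state.
- read_state(): the state, without advancing time (a new reading comes with each control period).
- read_camera(name): name is "scene" or "side" or "wrist"; returns a dict with "pixels" (384x512x3 uint8, blue, green, red), "fx", "fy", "cx", "cy" (pixels), "eye" and "rotation" of the camera in the world. Camera axes: x right, y down, z forward; pixel columns grow to the right and rows downward; lengths in mm; the calibration is good to about 2 mm. A picture is of the moment at which its call begins. There is no depth.
- job_done(): hands the job in, once; it reports no verdict.
The state is a dict: "t": time; "joints": joint angles; "qvel": joint speeds; "effort": joint torques, N m; "tcp_pos": TCP position; "ee_rot": TCP orientation; "wrist_force": force on the tool from outside, world axes, zero at the start; "ft_torque": the same for the moment, N m; "gripper_width": opening from 0.0 (shut) to 1.0 (fully open).
Only numpy, scipy, OpenCV 4.12 (cv2) and the standard library are available. Lean on these libraries where they do the work, as an engineer would, in place of code of your own. Each camera call takes 0.05 s, during which the arm holds its last target.

## Task

Two of the stones in the plywood bin ride too high for its lid. Pick up the tamper that lies on the bench, stand it upright on its foot on the bench beside the bin and let go; then take it anew from above and tamp the stones with its foot, never with the fingers, until all five stones sit flat on the bin's floor with level tops. Finally stand the tamper upright on the bench, clear of the bin, let go of it, and leave the other things on the bench undisturbed.

Things in the scene. Friction and masses are not known exactly. Their poses are not given: they have to be found in the camera images.
- bin: Open plywood bin with steel corner straps, fixed to the bench: 88 mm (its x) by 222 mm (its y) outside, 62 mm high, walls and floor 8 mm thick (inside 72 x 206 mm). Origin at the centre of its underside on the bench; z up. Holds five stones in a row along y, with room for all on its floor; seated stones have their tops 48 mm above the bench.
- stone_left: Rough grey-brown stone, 40 mm high, 54 mm across the bin; origin at its centre (20 mm below its flat top), z up, y along the bin. Stands on the bin floor at its +y end; wider below (50 mm) than above.
- stone_mid: Rough grey-brown stone, 40 mm high, 54 mm across the bin; origin at its centre (20 mm below its flat top), z up, y along the bin. Stands on the bin floor in the middle of the row; 56 mm along the bin below, 27 mm above.
- stone_right: Rough grey-brown stone, 40 mm high, 54 mm across the bin; origin at its centre (20 mm below its flat top), z up, y along the bin. Stands on the bin floor at its -y end; wider below (50 mm) than above.
- stone_high_a: Rough grey-brown stone, 40 mm high, 54 mm across the bin; origin at its centre (20 mm below its flat top), z up, y along the bin. Keystone: 20 mm along the bin below, 49 mm at the top. At first it sits 18 mm too high, wedged between the left and middle stones; pressed straight down (5 to 20 N) it pushes them apart along the bin and sinks to the floor. Pressing one high stone can lift the other.
- stone_high_b: Rough grey-brown stone, 40 mm high, 54 mm across the bin; origin at its centre (20 mm below its flat top), z up, y along the bin. The same as stone_high_a, wedged between the middle and right stones.
- tamper: Hand tamper of 0.2 kg, 160 mm long: square dark steel foot plate 56 x 56 x 14 mm, wooden stem 22 mm square, square wooden grip block 40 x 40 x 38 mm at the other end. Origin at the centre of the foot's flat underside; z runs from the foot along the stem to the grip; x and y are square to the sides of foot, stem and grip. At the start it lies on its side on the bench (z nearly level).
- tamper_stem (a point): Point on the tamper's axis in the stem, 55 mm from the foot's underside, 7 mm short of its centre of mass; axes as the tamper's. The bare stem reaches from 18 to 118 mm.
- tamper_grip (a point): Centre of the tamper's grip block, 141 mm from the foot's underside (the block reaches from 122 to 160 mm); axes as the tamper's.
- tin: Bystander, to be left alone: round dark tin, 69 mm across, 25 high. Origin at the centre of its underside.
- spool: Bystander, to be left alone: black spool of solder wire, 51 mm across, 24 high. Origin at the centre of its underside.
- cup: Bystander, to be left alone: dull steel cup, 57 mm across, 54 high. Origin at the centre of its underside.
- pliers: Bystander, to be left alone: red-handled pliers, 145 mm long. Origin at the centre of its underside.
- caliper: Bystander, to be left alone: vernier caliper, 200 mm long. Origin at the centre of its underside.
- jar: Bystander, to be left alone: glass jar with a green cap, 88 mm across, 130 high. Origin at the centre of its underside.
- driver: Bystander, to be left alone: small yellow screwdriver, 140 mm long. Origin at the centre of its underside.

How it is judged (in metres and radians):
On the way, in this order (a step that is already met when the one before it is completed fails the run):
1. the tamper stands upright on its foot on the bench, outside the bin, let go (angle between tamper's own z axis and vertical below 0.08 rad and height (world z) of tamper_grip above 0.13 m and height (world z) of tamper below 0.008 m and (x of tamper in the frame of bin above 0.07 m or x of tamper in the frame of bin below -0.07 m or y of tamper in the frame of bin above 0.137 m or y of tamper in the frame of bin below -0.137 m) and contact force between the fingers and tamper below 0.2 N and linear speed of tamper below 0.02 m/s), for 0.2 s.
2. all five stones sit level on the floor of the bin, with the upright tamper resting on them or held over them in the bin (z of stone_high_a in the frame of bin between 0.022 and 0.0315 m and angle between each of stone_high_a, stone_high_b, stone_left, stone_mid, stone_right's own z axis and vertical below 0.1 rad and x of stone_high_a in the frame of bin between -0.03 and 0.03 m and y of stone_high_a in the frame of bin between -0.1 and 0.1 m and z of stone_high_b in the frame of bin between 0.022 and 0.0315 m and x of stone_high_b in the frame of bin between -0.03 and 0.03 m and y of stone_high_b in the frame of bin between -0.1 and 0.1 m and z of stone_left in the frame of bin between 0.022 and 0.0315 m and x of stone_left in the frame of bin between -0.03 and 0.03 m and y of stone_left in the frame of bin between -0.1 and 0.1 m and z of stone_mid in the frame of bin between 0.022 and 0.0315 m and x of stone_mid in the frame of bin between -0.03 and 0.03 m and y of stone_mid in the frame of bin between -0.1 and 0.1 m and z of stone_right in the frame of bin between 0.022 and 0.0315 m and x of stone_right in the frame of bin between -0.03 and 0.03 m and y of stone_right in the frame of bin between -0.1 and 0.1 m and x of tamper in the frame of bin between -0.03 and 0.03 m and y of tamper in the frame of bin between -0.1 and 0.1 m and height (world z) of tamper below 0.15 m and angle between tamper's own z axis and vertical below 0.25 rad), for 0.1 s.
At the end, for the whole second after the job is handed in: All five stones in the bin, within 3.5 mm of sitting on its floor and upright to 0.1 rad; the tamper released, at rest on its foot on the bench, upright to 0.08 rad, its axis over 70 mm from the bin's centre across it or over 137 mm along it (all of step 1 and z of stone_high_a in the frame of bin between 0.022 and 0.0315 m and angle between each of stone_high_a, stone_high_b, stone_left, stone_mid, stone_right's own z axis and vertical below 0.1 rad and x of stone_high_a in the frame of bin between -0.03 and 0.03 m and y of stone_high_a in the frame of bin between -0.1 and 0.1 m and z of stone_high_b in the frame of bin between 0.022 and 0.0315 m and x of stone_high_b in the frame of bin between -0.03 and 0.03 m and y of stone_high_b in the frame of bin between -0.1 and 0.1 m and z of stone_left in the frame of bin between 0.022 and 0.0315 m and x of stone_left in the frame of bin between -0.03 and 0.03 m and y of stone_left in the frame of bin between -0.1 and 0.1 m and z of stone_mid in the frame of bin between 0.022 and 0.0315 m and x of stone_mid in the frame of bin between -0.03 and 0.03 m and y of stone_mid in the frame of bin between -0.1 and 0.1 m and z of stone_right in the frame of bin between 0.022 and 0.0315 m and x of stone_right in the frame of bin between -0.03 and 0.03 m and y of stone_right in the frame of bin between -0.1 and 0.1 m); the robot touches nothing.
It fails at once if the fingers press on a stone (contact force between the fingers and stone_high_a above 1 N or contact force between the fingers and stone_high_b above 1 N or contact force between the fingers and stone_left above 1 N or contact force between the fingers and stone_mid above 1 N or contact force between the fingers and stone_right above 1 N).
It fails at once if a bystander is shifted by more than 20 mm (distance of any of tin, spool, cup, pliers, caliper, jar, driver from where it was at the start of the episode above 0.02 m).
It also fails if it takes over 61 s, if anything falls off the work surface, if the arm or the gripper's body presses on something with over 40 N, if the wrist force passes 120 N, or if a joint passes its speed limit or range.

## Working session

There is one attempt and no reset: what is moved stays moved. The work goes in short steps, Python scripts to look and compute and a shell command to move; the robot and the scene stay as the last step left them, time stands still between calls to the robot, and variables do not carry over. Pictures are saved under pics/ and viewed, and the job is handed in when it is done.

```bash
mkdir -p pics
cat > h.py <<'E'
import numpy as np, cv2
from plant import read_state, read_camera, finger_overhang
from scipy.spatial.transform import Rotation as R
def snap(cam,name):
    c=read_camera(cam); cv2.imwrite(f'pics/{name}.png',np.asarray(c['pixels']))
    np.savez(f'pics/{name}.npz',**{k:np.asarray(v) for k,v in c.items() if k!='pixels'})
    return c
def load(name): return dict(np.load(f'pics/{name}.npz'))
def ray(c,u,v):
    d=np.array([(u-c['cx'])/c['fx'],(v-c['cy'])/c['fy'],1.0]); return np.array(c['rotation'])@d
def onz(c,u,v,z):
    d=ray(c,u,v); e=np.array(c['eye']); return e+d*(z-e[2])/d[2]
def proj(c,p):
    q=np.array(c['rotation']).T@(np.array(p)-np.array(c['eye'])); return (c['fx']*q[0]/q[2]+c['cx'],c['fy']*q[1]/q[2]+c['cy'])
def st():
    s=read_state(); return s
E
python3 - <<'E'
from h import *
np.set_printoptions(precision=3,suppress=True)
print(finger_overhang() if callable(finger_overhang) else finger_overhang)
s=st();print(s['t'],s['tcp_pos'],s['gripper_width'],s['wrist_force']);print(R.from_rotvec(s['ee_rot']).as_matrix())
for c in ['scene','side','wrist']:
    k=snap(c,c+'0'); print(c,k['eye'],k['fx'],k['cx'],k['cy'],np.array(k['rotation']))
E
```

```text
19.0
0.0 [ 166.473 -602.059  223.838] 1.0008868525704206 [ 0.115 -0.187 -0.52 ]
[[ 0.267 -0.     0.964]
 [-0.964  0.001  0.267]
 [-0.001 -1.    -0.   ]]
scene [-526.093  682.613  994.033] 497.53731705502736 256.9182713205896 193.8788430536278 [-1.163  2.164 -1.092]
side [797.655 449.75  872.218] 408.7136896670746 255.95658715286436 191.76809937053824 [-0.759 -2.79   0.815]
wrist [ 236.439 -583.446  383.706] 291.28298724649306 255.46261122320965 192.8341299405421 [ 2.334 -1.778 -0.224]
```

Run:
```python
s=open('h.py').read()
s=s.replace("def ray(c,u,v):","def RM(c): return R.from_rotvec(np.array(c['rotation']).ravel()).as_matrix()\ndef ray(c,u,v):").replace("np.array(c['rotation'])@d","RM(c)@d").replace("np.array(c['rotation']).T","RM(c).T")
open('h.py','w').write(s)
```

```text
(no output)
```

View pics/scene0.png

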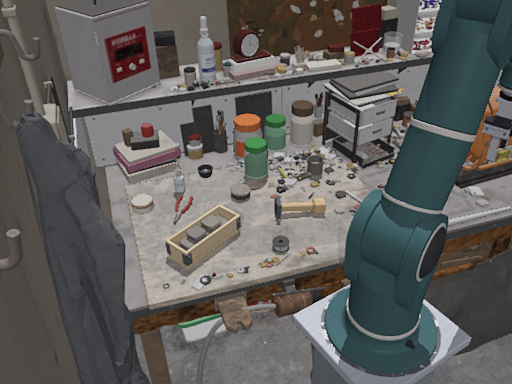

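View pics/side0.png

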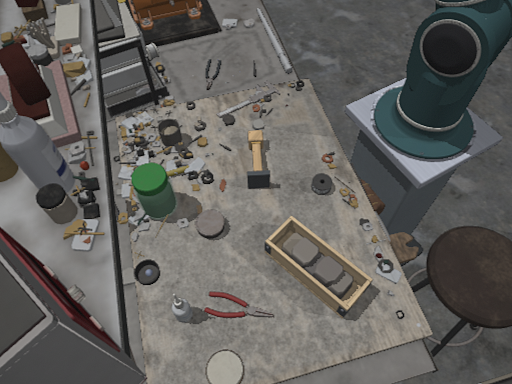

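View pics/wrist0.png

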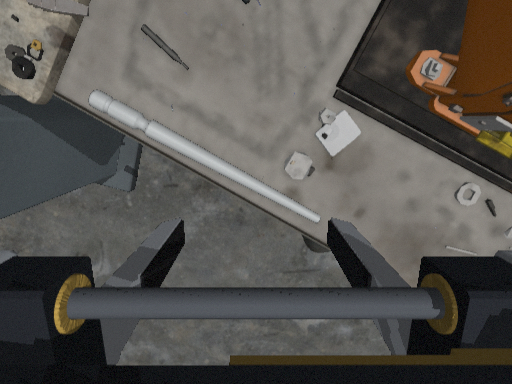

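Scene: the tamper lies around (300,208) and the bin is at (205,237). In side, the tamper grip is at (255,135), its foot at (259,178), and the bin corners span (292,220) to (368,285). I'll crop in to measure.

Run:
```python
import cv2,numpy as np
a=cv2.imread('pics/side0.png'); 
cv2.imwrite('pics/side0b.png',cv2.resize(a[110:320,210:410],None,fx=3,fy=2.857,interpolation=cv2.INTER_CUBIC)[:600])
a=cv2.imread('pics/scene0.png')
cv2.imwrite('pics/scene0b.png',cv2.resize(a[180:280,150:350],None,fx=4,fy=4,interpolation=cv2.INTER_CUBIC))
```

```text
(no output)
```

View pics/side0b.png

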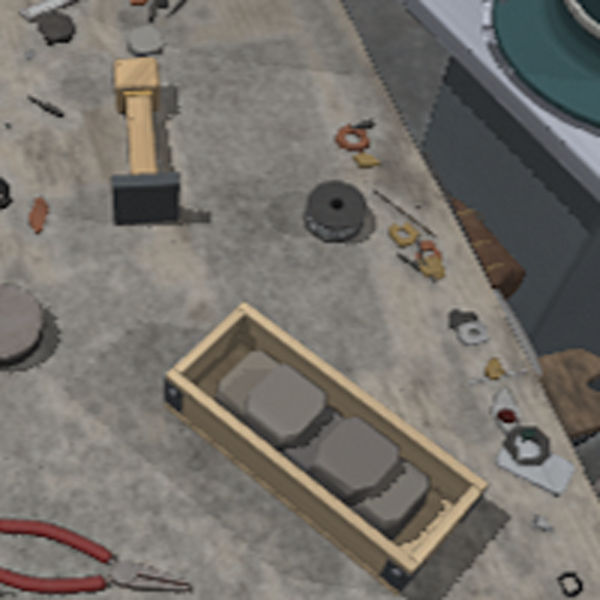

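View pics/scene0b.png

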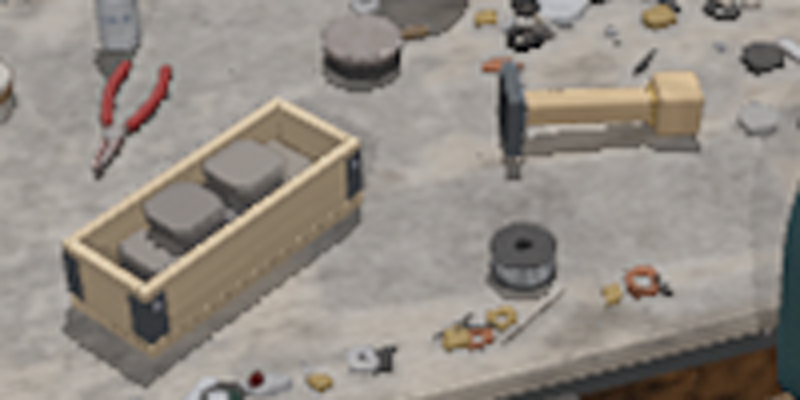

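Run:
```python
from h import *
np.set_printoptions(precision=1,suppress=True)
c=load('side0'); S=lambda x,y:(210+x/3,110+y/2.857)
s=load('scene0'); K=lambda x,y:(150+x/4,180+y/4)
P=[onz(c,*S(*p),62) for p in [(245,303),(487,488),(410,573),(165,374)]]
Q=[onz(s,*K(*p),62) for p in [(70,243),(279,97),(362,143),(144,298)]]
for n,q in(('side',P),('scene',Q)):
    for p in q: print(n,p)
    print(np.mean(q,0),[np.linalg.norm(q[i]-q[(i+1)%4]) for i in range(4)])
def an(q):
    return
# tamper: side foot bottom face top edge (112,180)-(179,173) z~56, grip top far edge (116,60)-(158,58) z~44?; foot lower edge z0 (117,225)-(179,218)
for p,z in [((112,180),56),((179,173),56),((117,225),0),((179,218),0),((116,60),44),((158,58),44),((118,91),42),((158,87),42),((129,110),37),((151,108),37),((132,172),41),((157,170),41)]:
    print('side',p,z,onz(c,*S(*p),z))
for p,z in [((500,66),56),((520,62),56),((505,155),0),((522,155),0),((655,75),44),((702,75),44),((650,133),0),((700,135),0)]:
    print('scene',p,z,onz(s,*K(*p),z))
```

```text
side [507.8  98.9  62. ]
side [447.9 311.   62. ]
side [530.5 333.4  62. ]
side [591.6 121.3  62. ]
[519.5 216.2  62. ] [np.float64(220.37627137667445), np.float64(85.5827932039413), np.float64(220.7704028040909), np.float64(86.68707736219488)]
scene [518.9 329.5  62. ]
scene [585.3 121.5  62. ]
scene [499.5  98.   62. ]
scene [437.6 311.4  62. ]
[510.3 215.1  62. ] [np.float64(218.40861624288615), np.float64(88.91375535691847), np.float64(222.11088042749125), np.float64(83.3156007134182)]
side (112, 180) 56 [533.4 -59.2  56. ]
side (179, 173) 56 [482.8 -37.7  56. ]
side (117, 225) 0 [535.8 -49.5   0. ]
side (179, 218) 0 [486.7 -29.1   0. ]
side (116, 60) 44 [ 459.2 -183.    44. ]
side (158, 58) 44 [ 426.1 -166.2   44. ]
side (118, 91) 42 [ 475.3 -151.5   42. ]
side (158, 87) 42 [ 443.  -137.8   42. ]
side (129, 110) 37 [ 476.2 -131.    37. ]
side (151, 108) 37 [ 458.7 -123.3   37. ]
side (132, 172) 41 [510.  -67.5  41. ]
side (157, 170) 41 [491.1 -58.8  41. ]
scene (500, 66) 56 [528.5 -48.4  56. ]
scene (520, 62) 56 [523.9 -64.7  56. ]
scene (505, 155) 0 [490.3 -27.1   0. ]
scene (522, 155) 0 [482.7 -38.3   0. ]
scene (655, 75) 44 [ 461.7 -153.3   44. ]
scene (702, 75) 44 [ 440.5 -184.2   44. ]
scene (650, 133) 0 [ 447.7 -139.8    0. ]
scene (700, 135) 0 [ 423.1 -171.3    0. ]
```

```bash
cat >> h.py <<'E'
def yaw():
    x=R.from_rotvec(read_state()['ee_rot']).as_matrix()[:,0]; return np.degrees(np.arctan2(x[1],x[0]))
def plan(tgt,yw=None,n=None,g=100,maxd=48):
    s=read_state(); p=np.array(s['tcp_pos']); y0=yaw(); dy=0 if yw is None else (yw-y0+180)%360-180
    d=np.array(tgt)-p; 
    if n is None: n=int(max(np.ceil(np.linalg.norm(d)/maxd),np.ceil(abs(dy)/8.5),1))
    rows=[]
    for i in range(n):
        a=np.radians(y0+dy*i/n); X=np.array([np.cos(a),np.sin(a),0]);Y=np.array([0,0,-1.]);Z=np.cross(X,Y)
        u=d/n/50; rows.append([round(float(u@X),3),round(float(u@Y),3),round(float(u@Z),3),round(-dy/n,2),g])
    print('t',s['t'],'tcp',p.round(1),'yaw',round(y0,1)); print(str(rows).replace(' ',''))
E
python3 -c "
from h import *
plan([455,-165,230],-24.5)"
```

```text
t 0.15 tcp [ 166.5 -602.1  224. ] yaw -74.5
[[-0.626,-0.011,0.717,np.float64(-4.55),100],[-0.567,-0.011,0.765,np.float64(-4.55),100],[-0.505,-0.011,0.807,np.float64(-4.55),100],[-0.439,-0.011,0.845,np.float64(-4.55),100],[-0.371,-0.011,0.877,np.float64(-4.55),100],[-0.3,-0.011,0.904,np.float64(-4.55),100],[-0.227,-0.011,0.925,np.float64(-4.55),100],[-0.153,-0.011,0.94,np.float64(-4.55),100],[-0.078,-0.011,0.949,np.float64(-4.55),100],[-0.003,-0.011,0.952,np.float64(-4.55),100],[0.073,-0.011,0.949,np.float64(-4.55),100]]
```

```bash
sed -i 's/round(-dy\/n,2)/float(round(-dy\/n,2))/' h.py
python3 -m handwheel '[[-0.63,-0.01,0.72,-4.5,100],[-0.57,-0.01,0.76,-4.5,100],[-0.5,-0.01,0.81,-4.5,100],[-0.44,-0.01,0.84,-4.5,100],[-0.37,-0.01,0.88,-4.5,100],[-0.3,-0.01,0.9,-4.5,100],[-0.23,-0.01,0.92,-4.5,100],[-0.15,-0.01,0.94,-4.5,100],[-0.08,-0.01,0.95,-4.5,100],[0,-0.01,0.95,-4.5,100]]'
python3 -m handwheel '[[0.07,0,0.95,-5,100],[0,0,0,0,100],[0,0,0,0,100]]'
python3 -c "
from h import *
plan([455,-165,230],-24.5)
c=snap('wrist','w1')"
```

```text
t: 1.15
tcp_pos: [430.7, -204.6, 229.6]
ee_rot: [-1.533, 0.402, -0.402]
wrist_force: [0.6, -1.3, 0.2]
gripper_width: 1.001
t: 1.45
tcp_pos: [456.7, -166.0, 229.3]
ee_rot: [-1.545, 0.335, -0.334]
wrist_force: [-0.4, 0.0, 0.2]
gripper_width: 0.997
t 1.45 tcp [ 456.7 -166.   229.3] yaw -24.4
[[-0.04,-0.015,0.005,0.05,100]]
```

View pics/w1.png

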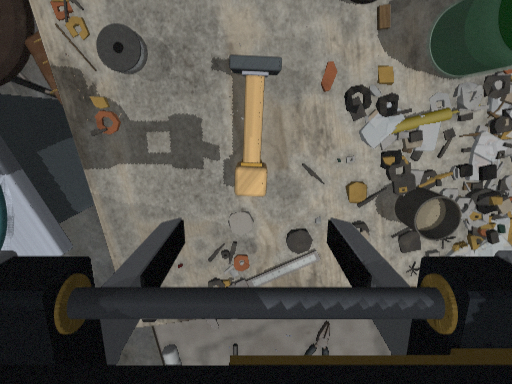

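The wrist view shows the tamper grip block centred near (252,180), the foot at (256,65), and the stem nearly vertical in the image.

Run:
```python
import cv2
a=cv2.imread('pics/w1.png'); cv2.imwrite('pics/w1b.png',cv2.resize(a[40:205,200:310],None,fx=3.6,fy=3.6,interpolation=cv2.INTER_CUBIC))
```

```text
(no output)
```

View pics/w1b.png

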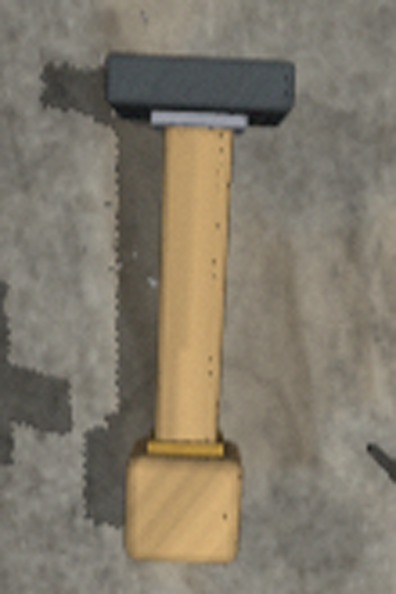

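Run:
```python
from h import *
np.set_printoptions(precision=1,suppress=True)
c=load('w1'); W=lambda x,y:onz(c,200+x/3.6,40+y/3.6,Z)
Z=41; g=[W(128,460),W(240,460),W(128,558),W(238,558)]
Z=56; f=[W(106,56),W(295,62)]
for p in g+f: print(p)
print(np.linalg.norm(g[0]-g[1]),np.linalg.norm(g[0]-g[2]),np.linalg.norm(f[0]-f[1]))
a=np.mean(f,0);b=np.mean(g,0);d=(b-a)[:2];print(a,b,np.linalg.norm(d),np.degrees(np.arctan2(d[1],d[0])))
e=(f[1]-f[0]);print(np.degrees(np.arctan2(e[1],e[0])))
```

```text
[ 441.4 -143.8   41. ]
[ 475.6 -159.3   41. ]
[ 426.8 -174.4   41. ]
[ 461.2 -190.1   41. ]
[488.9 -31.5  56. ]
[538.6 -55.9  56. ]
37.54595685992857 33.97982174624534 55.356016948824966
[513.8 -43.7  56. ] [ 451.3 -166.9   41. ] 138.16832176402193 -116.894054678029
-26.18373726834863
```

```bash
python3 -c "
from h import *
plan([450.5,-169,60],-26.6)
plan([450.5,-169,24],-26.6)"
```

```text
t 1.5 tcp [ 456.2 -167.1  229.2] yaw -24.6
[[-0.022,0.846,-0.021,0.51,100],[-0.022,0.846,-0.021,0.51,100],[-0.022,0.846,-0.021,0.51,100],[-0.022,0.846,-0.021,0.51,100]]
t 1.5 tcp [ 456.2 -167.1  229.2] yaw -24.6
[[-0.018,0.821,-0.017,0.41,100],[-0.018,0.821,-0.017,0.41,100],[-0.017,0.821,-0.017,0.41,100],[-0.017,0.821,-0.017,0.41,100],[-0.017,0.821,-0.017,0.41,100]]
```

```bash
python3 -m handwheel '[[-0.02,0.8,-0.02,0.5,100],[-0.02,0.8,-0.02,0.5,100],[-0.02,0.8,-0.02,0.5,100],[-0.02,0.8,-0.02,0.5,100],[0,0.4,0,0,100],[0,0.3,0,0,100],[0,0.2,0,0,100],[0,0,0,0,100]]'
python3 -c "
from h import *
plan([450.5,-169,24],-26.6)"
```

```text
t: 2.3
tcp_pos: [450.3, -169.3, 23.6]
ee_rot: [-1.54, 0.366, -0.363]
wrist_force: [0.1, 0.3, -0.0]
gripper_width: 1.002
t 2.3 tcp [ 450.3 -169.3   23.6] yaw -26.6
[[0.001,-0.008,0.007,-0.03,100]]
```

```bash
python3 -m handwheel '[[0,0,0,0,20],[0,0,0,0,20],[0,0,0,0,20],[0,0,0,0,20],[0,0,0,0,20],[0,0,0,0,20],[0,0,0,0,20]]' 5
python3 -m handwheel '[[0,-0.1,0,0,20],[0,-0.1,0,0,20],[0,-0.2,0,0,20],[0,-0.2,0,0,20],[0,-0.2,0,0,20],[0,-0.2,0,0,20],[0,0,0,0,20]]'
python3 -c "
from h import *
snap('side','s2');snap('scene','c2')
a=cv2.imread('pics/s2.png')[60:260,180:380];b=cv2.imread('pics/c2.png')[100:300,200:400]
cv2.imwrite('pics/m2.png',cv2.resize(np.hstack([a,b]),None,fx=2,fy=2))"
```

```text
t: 3.0
tcp_pos: [451.1, -168.6, 24.4]
ee_rot: [-1.54, 0.363, -0.363]
wrist_force: [-0.3, -0.7, -0.1]
gripper_width: 0.44
t: 3.7
tcp_pos: [451.9, -169.0, 76.0]
ee_rot: [-1.541, 0.362, -0.365]
wrist_force: [-0.6, -0.9, 0.2]
gripper_width: 0.425
```

View pics/m2.png

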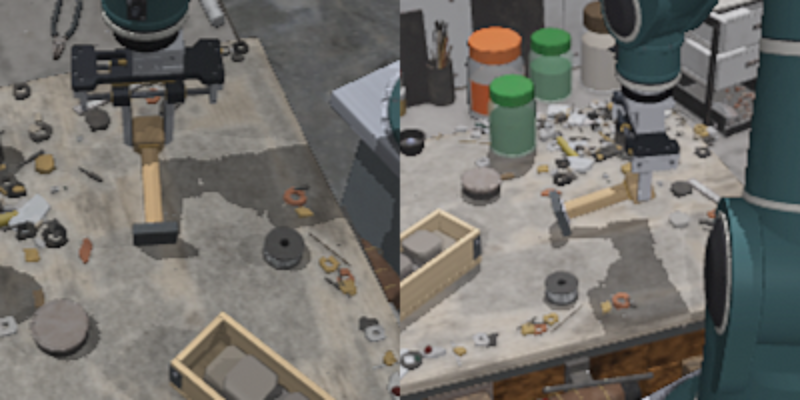

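The tamper is pivoting: the grip is up and the foot's edge is still on the bench, near (155,235) in the left half. I'll keep lifting.

```bash
python3 -m handwheel '[[0,-0.3,0,0,20],[0,-0.3,0,0,20],[0,-0.3,0,0,20],[0,-0.3,0,0,20],[0,-0.3,0,0,20],[0,-0.3,0,0,20],[0,-0.3,0,0,20],[0,-0.2,0,0,20],[0,0,0,0,20],[0,0,0,0,20]]'
python3 -c "
from h import *
snap('side','s3');snap('scene','c3')
a=cv2.imread('pics/s3.png')[60:260,180:380];b=cv2.imread('pics/c3.png')[100:300,200:400]
cv2.imwrite('pics/m3.png',cv2.resize(np.hstack([a,b]),None,fx=2,fy=2))"
```

```text
t: 4.8
tcp_pos: [451.0, -168.6, 188.8]
ee_rot: [-1.54, 0.364, -0.363]
wrist_force: [-0.0, 0.8, -1.6]
gripper_width: 0.424
```

View pics/m3.png

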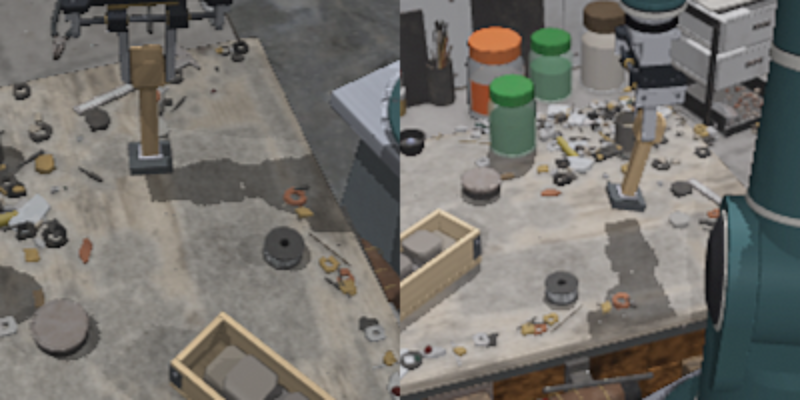

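```bash
python3 -c "
from h import *
c=load('side0')
for n,u,v,z in [('spool',322,183,24),('tin',210,222,25),('jar',150,175,130),('cup',170,130,54)]: print(n,onz(c,u,v,z).round())
plan([480,-60,189],15.8,n=10,g=20)"
```

```text
spool [378.  42.  24.]
tin [668.  -1.  25.]
jar [ 746. -118.  130.]
cup [ 639. -284.   54.]
t 4.9 tcp [ 450.9 -168.5  188.6] yaw -26.5
[[-0.045,-0.001,0.22,-4.23,20],[-0.028,-0.001,0.223,-4.23,20],[-0.012,-0.001,0.224,-4.23,20],[0.005,-0.001,0.225,-4.23,20],[0.021,-0.001,0.224,-4.23,20],[0.038,-0.001,0.222,-4.23,20],[0.054,-0.001,0.218,-4.23,20],[0.07,-0.001,0.214,-4.23,20],[0.086,-0.001,0.208,-4.23,20],[0.101,-0.001,0.201,-4.23,20]]
```

```bash
python3 -m handwheel '[[-0.04,0,0.22,-4.2,20],[-0.03,0,0.22,-4.2,20],[-0.01,0,0.22,-4.2,20],[0,0,0.22,-4.2,20],[0.02,0,0.22,-4.2,20],[0.04,0,0.22,-4.2,20],[0.05,0,0.22,-4.2,20],[0.07,0,0.22,-4.2,20],[0.08,0,0.21,-4.2,20],[0.1,0,0.2,-4.2,20]]'
python3 -m handwheel '[[0,0,0,0,20],[0,0,0,0,20],[0,0,0,0,20],[0,0,0,0,20]]' 3
python3 -c "
from h import *
snap('side','s4');snap('scene','c4');snap('wrist','w4')
a=cv2.imread('pics/s4.png')[60:260,180:380];b=cv2.imread('pics/c4.png')[100:300,200:400]
cv2.imwrite('pics/m4.png',cv2.resize(np.hstack([a,b]),None,fx=2,fy=2))
plan([480,-60,189],15.8,n=1,g=20)"
```

```text
t: 5.9
tcp_pos: [479.8, -60.1, 188.8]
ee_rot: [-1.56, -0.213, 0.215]
wrist_force: [0.5, -0.8, -1.1]
gripper_width: 0.425
t: 6.3
tcp_pos: [479.8, -61.2, 189.3]
ee_rot: [-1.561, -0.21, 0.211]
wrist_force: [0.8, 0.0, -2.5]
gripper_width: 0.42
t 6.45 tcp [479.9 -60.9 189.4] yaw 15.4
[[0.006,0.008,0.018,-0.39,20]]
```

View pics/m4.png

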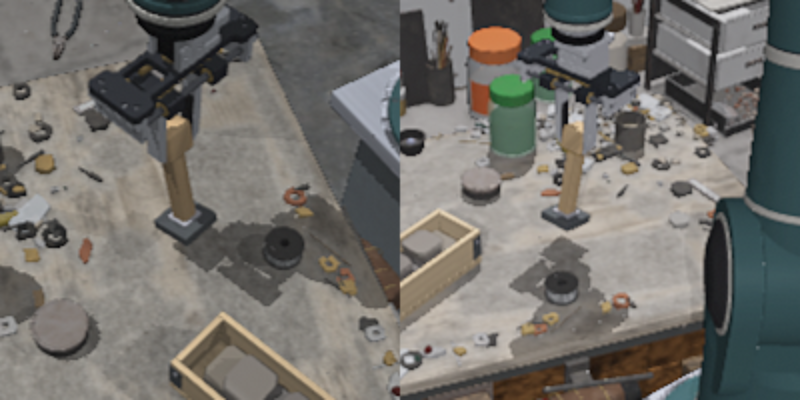

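View pics/w4.png

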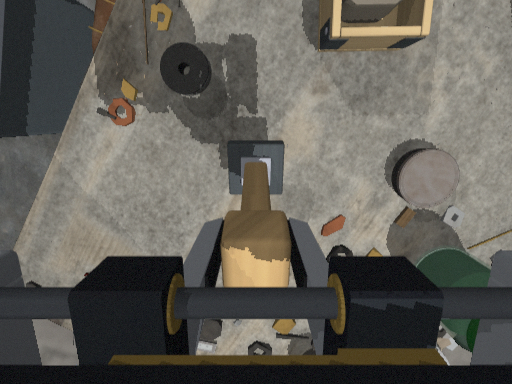

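```bash
python3 -c "
from h import *
c=load('w4');s=read_state();p=np.array(s['tcp_pos']);M=R.from_rotvec(s['ee_rot']).as_matrix()
print(c['eye'])
for z in (50,58,65): print(z,((onz(c,256,168,z)-p)@M).round(1), [(np.linalg.norm(onz(c,229,142,z)-onz(c,283,142,z))).round(1)])"
```

```text
[461.52687757   7.89515806 349.22547824]
50 [  1.2 139.4  21.1] [np.float64(54.8)]
58 [  1.2 131.4  22.4] [np.float64(53.3)]
65 [  1.2 124.4  23.6] [np.float64(52.1)]
```

```bash
python3 -m handwheel '[[0,0.15,0,0,20],[0,0.2,0,0,20],[0,0.2,0,0,20],[0,0.1,0,0,20],[0,0.08,0,0,20],[0,0,0,0,20]]'
python3 -m handwheel '[[0,0.04,0,0,20],[0,0.04,0,0,20],[0,0,0,0,20]]'
python3 -m handwheel '[[0,0.04,0.05,0,20],[0,0.02,0.05,0,20],[0,0,0,0,20]]'
python3 -c "
from h import *
snap('side','s5');snap('scene','c5');snap('wrist','w5')
a=cv2.imread('pics/s5.png')[60:260,180:380];b=cv2.imread('pics/c5.png')[100:300,200:400]
cv2.imwrite('pics/m5.png',cv2.resize(np.hstack([a,b]),None,fx=2,fy=2))"
```

```text
t: 7.05
tcp_pos: [479.7, -60.5, 152.4]
ee_rot: [-1.56, -0.211, 0.213]
wrist_force: [-0.4, 0.1, -1.8]
gripper_width: 0.425
t: 7.35
tcp_pos: [480.2, -60.7, 149.1]
ee_rot: [-1.561, -0.212, 0.211]
wrist_force: [0.8, 0.2, 0.1]
gripper_width: 0.427
t: 7.65
tcp_pos: [478.7, -55.3, 146.0]
ee_rot: [-1.56, -0.212, 0.212]
wrist_force: [0.7, 0.0, 1.5]
gripper_width: 0.425
```

View pics/m5.png

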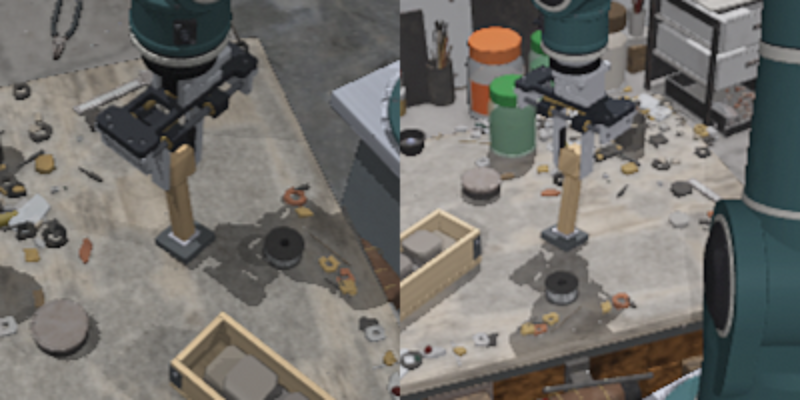

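View pics/w5.png

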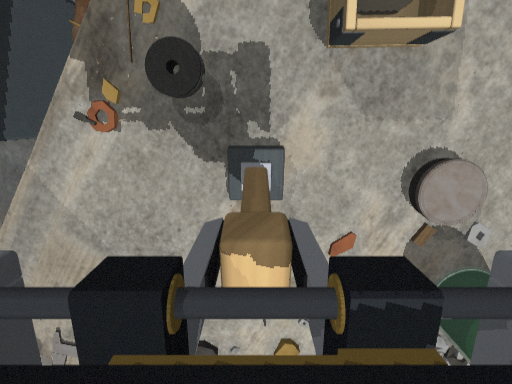

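```bash
python3 -c "
from h import *
c=load('w5');s=read_state();p=np.array(s['tcp_pos']);M=R.from_rotvec(s['ee_rot']).as_matrix()
for z in (14,): print(z,((onz(c,256,173,z)-p)@M).round(1), [(np.linalg.norm(onz(c,229,146,z)-onz(c,283,146,z))).round(1)],[(np.linalg.norm(onz(c,229,146,z)-onz(c,229,199,z))).round(1)])"
```

```text
14 [  1.3 132.   17.4] [np.float64(53.6)] [np.float64(54.6)]
```

```bash
python3 -m handwheel '[[0,0.01,0.07,0,20],[0,0.01,0.07,0,20],[0,0.01,0.07,0,20],[0,0.01,0.07,0,20],[0,0.02,0.05,0,20],[0,0,0,0,20]]'
python3 -c "
from h import *
snap('side','s6');snap('scene','c6');snap('wrist','w6')
a=cv2.imread('pics/s6.png')[60:260,180:380];b=cv2.imread('pics/c6.png')[100:300,200:400]
cv2.imwrite('pics/m6.png',cv2.resize(np.hstack([a,b]),None,fx=2,fy=2))"
```

```text
t: 8.4
tcp_pos: [474.1, -39.5, 142.9]
ee_rot: [-1.56, -0.212, 0.212]
wrist_force: [1.1, 0.7, 3.0]
gripper_width: 0.421
```

View pics/m6.png

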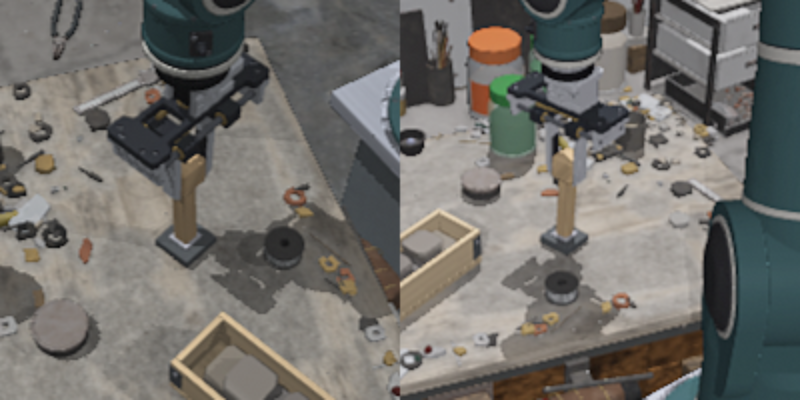

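View pics/w6.png

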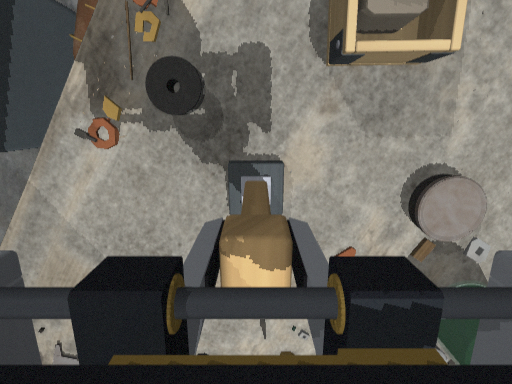

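```bash
python3 -c "
from h import *
c=load('w6');s=read_state();p=np.array(s['tcp_pos']);M=R.from_rotvec(s['ee_rot']).as_matrix()
for z in (7,14,): print(z,((onz(c,256,187.5,z)-p)@M).round(1), onz(c,256,187.5,z).round(1))"
```

```text
7 [  1.3 136.    1.2] [475.1 -38.4   7. ]
14 [  1.2 129.    2.9] [474.7 -36.8  14. ]
```

```bash
python3 -m handwheel '[[0,0,0.03,0,20],[0,0,0,0,45],[0,0,0,0,55],[0,0,0,0,70],[0,0,0,0,100],[0,0,0,0,100],[0,0,0,0,100],[0,0,0,0,100]]'
python3 -c "
from h import *
snap('side','s7');snap('scene','c7');snap('wrist','w7')
a=cv2.imread('pics/s7.png')[60:260,180:380];b=cv2.imread('pics/c7.png')[100:300,200:400]
cv2.imwrite('pics/m7.png',cv2.resize(np.hstack([a,b]),None,fx=2,fy=2))"
```

```text
t: 9.35
tcp_pos: [473.9, -38.5, 143.0]
ee_rot: [-1.56, -0.212, 0.212]
wrist_force: [0.3, 1.1, 1.0]
gripper_width: 0.924
```

View pics/m7.png

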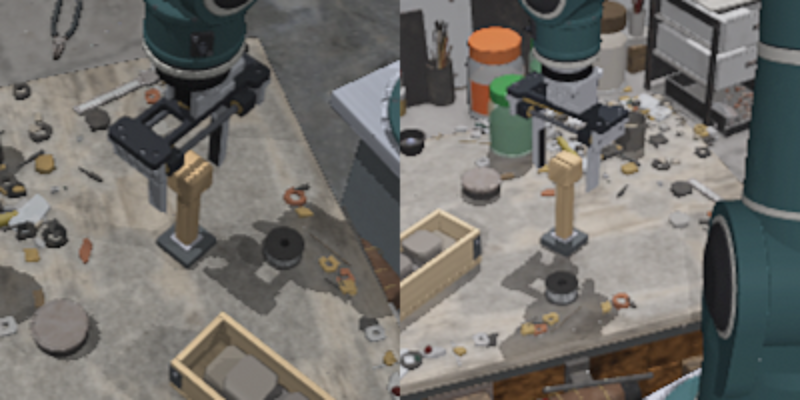

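View pics/w7.png

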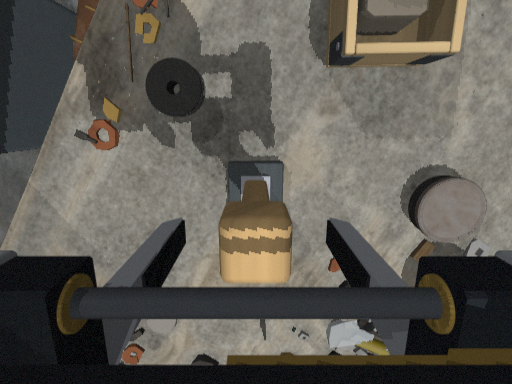

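The tamper stands free on its foot. Next I'll measure the bin from above before regrasping.

```bash
python3 -m handwheel '[[0,0,0,0,100],[0,-0.8,0,0,100],[0,-0.9,0,0,100],[0,-0.9,0,0,100],[0.25,-0.3,0.6,0,100],[0.25,0,0.8,0,100],[0.25,0,0.8,0,100],[0.25,0,0.8,0,100],[0.25,0,0.5,0,100],[0,0,0,0,100]]'
python3 -c "
from h import *
print(yaw(),st()['tcp_pos']);snap('wrist','w8')"
```

```text
t: 10.5
tcp_pos: [487.1, 150.6, 288.0]
ee_rot: [-1.559, -0.216, 0.215]
wrist_force: [-1.2, -0.5, 0.7]
gripper_width: 0.999
15.738816869693999 [487.08853719 150.59334507 288.02633867]
```

View pics/w8.png

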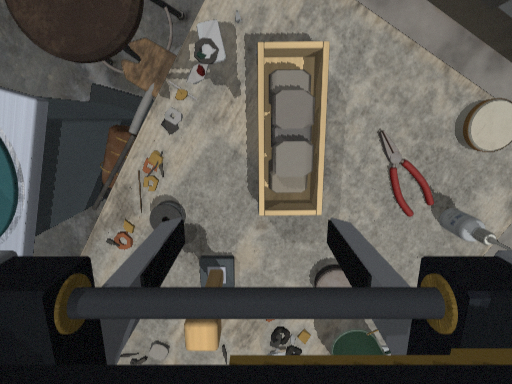

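The bin's rim corners are at about (258,43), (329,41), (323,214) and (259,213). The high stones are at (292,110) and (293,160).

Run:
```python
import cv2
a=cv2.imread('pics/w8.png'); cv2.imwrite('pics/w8b.png',cv2.resize(a[30:225,240:345],None,fx=3,fy=3,interpolation=cv2.INTER_CUBIC))
```

```text
(no output)
```

View pics/w8b.png

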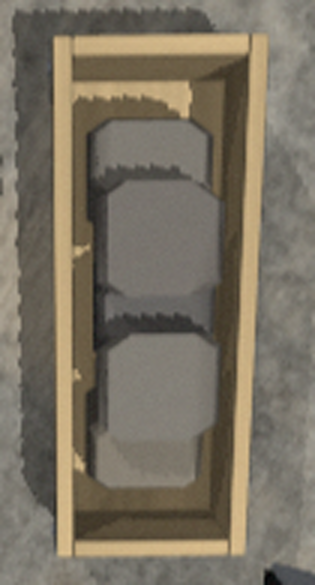

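Run:
```python
from h import *
np.set_printoptions(precision=1,suppress=True)
c=load('w8'); s=read_state()
W=lambda x,y,z:onz(c,240+x/3,30+y/3,z)
b=[W(*p,62) for p in [(54,36),(267,34),(245,554),(57,554)]]
for p in b: print(p)
print([np.linalg.norm(b[i]-b[(i+1)%4]) for i in range(4)])
C=np.mean(b,0); d=(b[0]+b[1]-b[2]-b[3])/2; a=np.degrees(np.arctan2(d[1],d[0])); print(C,a)
Ry=R.from_euler('z',a-90,degrees=True).as_matrix()
for n,x,y,z in [('A',165,237,66),('B',160,388,66),('Ltop',150,148,48),('R',147,465,48)]: print(n,(W(x,y,z)-C)@Ry, W(x,y,z))
for n,y in [('A0',180),('A1',294),('B0',332),('B1',440)]: print(n,(W(160,y,66)-C)@Ry)
for n,x,z in [('Al',106,66),('Ar',222,66),]: print(n,(W(x,237,z)-C)@Ry)
for n,x,y in [('L0',120,118),('R1',150,488)]: print(n,(W(x,y,48)-C)@Ry)
# tamper foot
print('tamper foot', [onz(c,u,v,14) for u,v in [(201,257),(234,257)]])
print(c['eye'],[proj(c,[474,-38,0])])
```

```text
[447.5 306.4  62. ]
[529.8 330.3  62. ]
[592.7 119.2  62. ]
[508.6  95.6  62. ]
[np.float64(85.74483330276806), np.float64(220.2617483301732), np.float64(87.38880577137084), np.float64(219.45201700739716)]
[519.6 212.9  62. ] 106.3773609160706
A [ 3.  31.6  4. ] [513.6 244.   66. ]
B [  2.1 -32.1   4. ] [530.7 182.7  66. ]
Ltop [ -1.9  69.  -14. ] [498.4 278.5  48. ]
R [ -0.9 -70.7 -14. ] [538.7 144.8  48. ]
A0 [ 0.4 54.3  4. ]
A1 [1.3 8.2 4. ]
B0 [ 1.6 -7.8  4. ]
B1 [  2.6 -55.3   4. ]
Al [-21.8  31.9   4. ]
Ar [26.9 31.3  4. ]
L0 [-14.9  81.1 -14. ]
R1 [  0.7 -81.8 -14. ]
tamper foot [array([442.4, -15. ,  14. ]), array([494.2,  -0.6,  14. ])]
[468.3 219.2 448. ] [(np.float64(217.54523196526287), np.float64(269.6721942669897))]
```

```bash
python3 -c "
from h import *
plan([474.5,-37.5,240],16.0)"
```

```text
t 10.55 tcp [487.2 148.4 287.8] yaw 15.6
[[-0.249,0.191,-0.703,-0.07,100],[-0.25,0.191,-0.702,-0.07,100],[-0.251,0.191,-0.702,-0.07,100],[-0.252,0.191,-0.702,-0.07,100],[-0.253,0.191,-0.701,-0.07,100]]
```

```bash
python3 -m handwheel '[[-0.25,0.19,-0.7,-0.1,100],[-0.25,0.19,-0.7,-0.1,100],[-0.25,0.19,-0.7,-0.1,100],[-0.25,0.19,-0.7,-0.1,100],[-0.25,0.19,-0.7,0,100],[0,0,0,0,100],[0,0,0,0,100]]'
python3 -c "
from h import *
snap('wrist','w9')
plan([474.5,-37.5,145],16.0)"
```

```text
t: 11.25
tcp_pos: [474.1, -39.8, 240.4]
ee_rot: [-1.56, -0.215, 0.215]
wrist_force: [-0.7, 0.5, 0.1]
gripper_width: 1.001
t 11.3 tcp [474.4 -38.7 240.6] yaw 15.8
[[0.004,0.956,0.011,-0.1,100],[0.004,0.956,0.011,-0.1,100]]
```

View pics/w9.png

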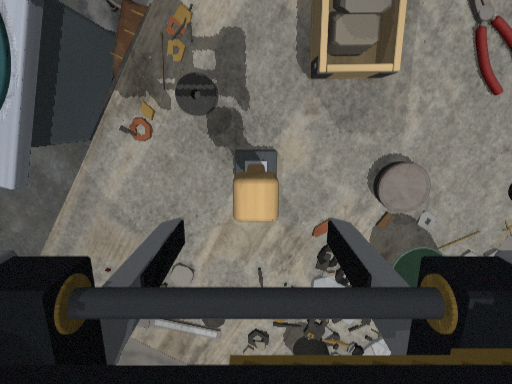

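```bash
python3 -m handwheel '[[0,0.8,0.02,0,100],[0,0.7,0,0,100],[0,0.4,0,0,100],[0,0,0,0,100],[0,0,0,0,20],[0,0,0,0,20],[0,0,0,0,20],[0,0,0,0,20],[0,0,0,0,20],[0,0,0,0,20]]' 50
python3 -m handwheel '[[0,0,0,0,20],[0,-0.1,0,0,20],[0,-0.3,0,0,20],[0,-0.6,0,0,20],[0,-0.6,0,0,20],[0,0,0,0,20]]'
python3 -c "
from h import *
snap('wrist','w10');snap('side','s10');snap('scene','c10')
a=cv2.imread('pics/s10.png')[60:260,180:380];b=cv2.imread('pics/c10.png')[100:300,200:400]
cv2.imwrite('pics/m10.png',cv2.resize(np.hstack([a,b]),None,fx=2,fy=2))"
```

```text
t: 12.3
tcp_pos: [474.3, -37.6, 145.6]
ee_rot: [-1.56, -0.217, 0.217]
wrist_force: [-0.2, -0.4, -0.3]
gripper_width: 0.523
t: 12.9
tcp_pos: [475.7, -37.5, 228.9]
ee_rot: [-1.562, -0.221, 0.214]
wrist_force: [0.2, -0.8, -1.8]
gripper_width: 0.423
```

View pics/m10.png

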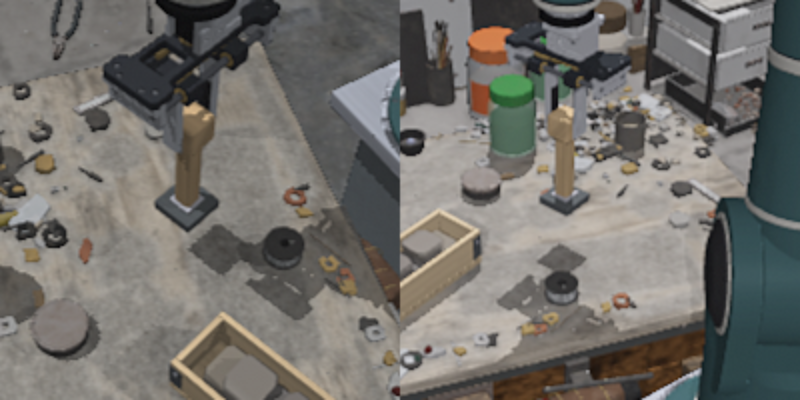

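View pics/w10.png

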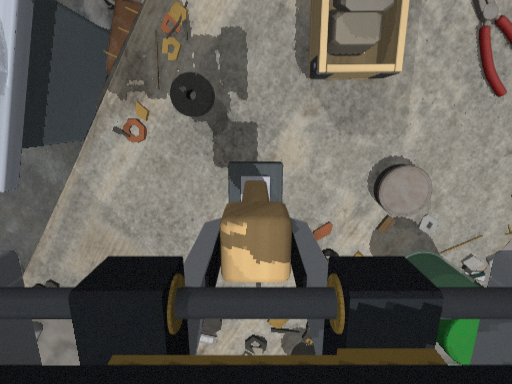

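```bash
python3 -c "
from h import *
plan([509.5,246.5,228],16.2,g=20,n=8)"
```

```text
t 13.05 tcp [473.8 -37.7 224.9] yaw 15.8
[[0.28,-0.008,0.659,-0.04,20],[0.28,-0.008,0.659,-0.04,20],[0.281,-0.008,0.659,-0.04,20],[0.281,-0.008,0.658,-0.04,20],[0.282,-0.008,0.658,-0.04,20],[0.282,-0.008,0.658,-0.04,20],[0.283,-0.008,0.658,-0.04,20],[0.283,-0.008,0.658,-0.04,20]]
```

```bash
python3 -m handwheel '[[0.14,-0.03,0.33,0,20],[0.28,-0.03,0.66,0,20],[0.28,-0.03,0.66,0,20],[0.28,-0.03,0.66,-0.1,20],[0.28,0,0.66,-0.1,20],[0.28,0,0.66,-0.1,20],[0.28,0,0.66,0,20],[0.28,0,0.66,0,20],[0.14,0,0.33,0,20],[0,0,0,0,20]]'
python3 -c "
from h import *
snap('wrist','w11');snap('side','s11');snap('scene','c11')
a=cv2.imread('pics/s11.png')[120:320,220:420];b=cv2.imread('pics/c11.png')[120:320,120:320]
cv2.imwrite('pics/m11.png',cv2.resize(np.hstack([a,b]),None,fx=2,fy=2))
plan([509.5,246.5,220],16.2,g=20)"
```

```text
t: 14.05
tcp_pos: [508.0, 249.7, 230.0]
ee_rot: [-1.558, -0.222, 0.226]
wrist_force: [-1.3, -0.4, -1.3]
gripper_width: 0.423
t 14.2 tcp [508.9 246.1 230.5] yaw 16.1
[[0.013,0.211,0.004,-0.07,20]]
```

View pics/m11.png

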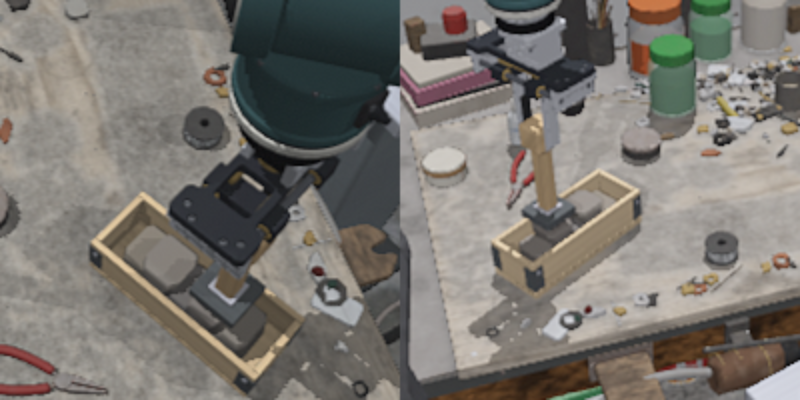

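View pics/w11.png

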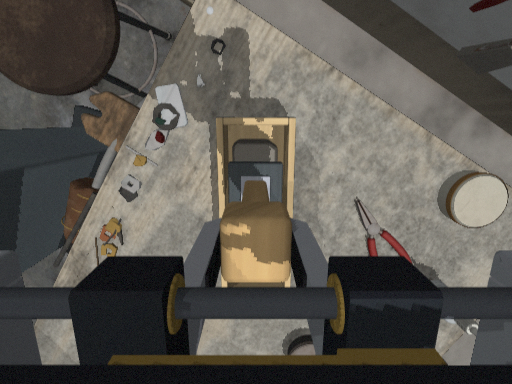

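```bash
python3 -m handwheel '[[0,0.1,0,0,20],[0,0.1,0,0,20],[0,0.08,0,0,20],[0,0.04,0,0,20],[0,0,0,0,20]]'
python3 -m handwheel '[[0,0.06,0,0,20],[0,0.04,0,0,20],[0,0,0,0,20]]'
python3 -m handwheel '[[0,0.06,0,0,20],[0,0.04,0,0,20],[0,0,0,0,20]]'
```

```text
t: 14.7
tcp_pos: [509.1, 246.8, 215.1]
ee_rot: [-1.559, -0.221, 0.222]
wrist_force: [-0.6, -0.1, -1.9]
gripper_width: 0.424
t: 15.0
tcp_pos: [509.1, 247.1, 210.3]
ee_rot: [-1.559, -0.221, 0.222]
wrist_force: [-0.2, 0.0, -2.1]
gripper_width: 0.421
t: 15.3
tcp_pos: [509.1, 247.0, 205.2]
ee_rot: [-1.559, -0.221, 0.222]
wrist_force: [-0.1, -0.2, -2.2]
gripper_width: 0.42
```

```bash
python3 -c "
from h import *
snap('wrist','w12');snap('side','s12');snap('scene','c12')
a=cv2.imread('pics/s12.png')[180:330,250:400];b=cv2.imread('pics/c12.png')[180:330,140:290]
cv2.imwrite('pics/m12.png',cv2.resize(np.hstack([a,b]),None,fx=2.66,fy=2.66))"
```

```text
(no output)
```

View pics/m12.png

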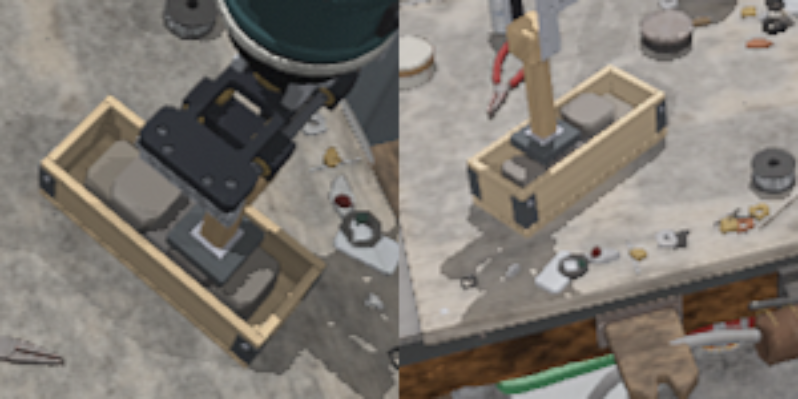

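View pics/w12.png

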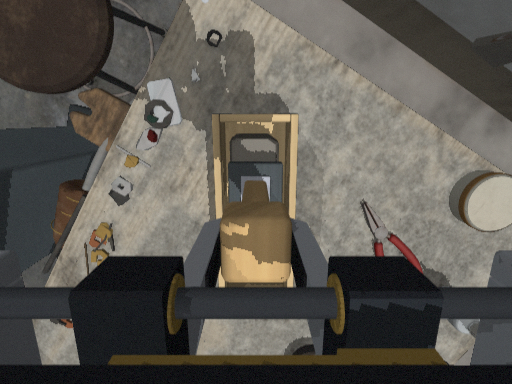

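```bash
python3 -m handwheel '[[0,0.04,0,0,20],[0,0.02,0,0,20],[0,0,0,0,20]]'
python3 -m handwheel '[[0,0.04,0,0,20],[0,0.02,0,0,20],[0,0,0,0,20]]'
```

```text
t: 15.75
tcp_pos: [509.2, 247.1, 202.4]
ee_rot: [-1.559, -0.221, 0.221]
wrist_force: [0.1, -0.3, -1.3]
gripper_width: 0.422
t: 16.05
tcp_pos: [509.1, 247.0, 199.2]
ee_rot: [-1.56, -0.221, 0.222]
wrist_force: [0.1, -0.3, -2.0]
gripper_width: 0.424
```

```bash
python3 -c "
from h import *
c=snap('side','s13');k=snap('scene','c13')
ims=[]
for n,c,(v0,u0) in (('s13',load('s13'),(180,250)),('c13',load('c13'),(180,140))):
    a=cv2.imread(f'pics/{n}.png');
    a=cv2.resize(a[v0:v0+150,u0:u0+150],None,fx=2.66,fy=2.66,interpolation=cv2.INTER_CUBIC)
    s=read_state();p=np.array(s['tcp_pos']);M=R.from_rotvec(s['ee_rot']).as_matrix()
    for z,col in ((145.6,(0,0,255)),(131.6,(0,255,0))):
        pts=[]
        for x,y in ((-28,-28),(28,-28),(28,28),(-28,28)):
            u,v=proj(c,p+M@np.array([x,z,y])); pts.append([(u-u0)*2.66,(v-v0)*2.66])
        cv2.polylines(a,[np.array(pts,np.int32)],True,col,1)
    ims.append(a)
cv2.imwrite('pics/m13.png',np.hstack(ims))"
```

```text
(no output)
```

View pics/m13.png

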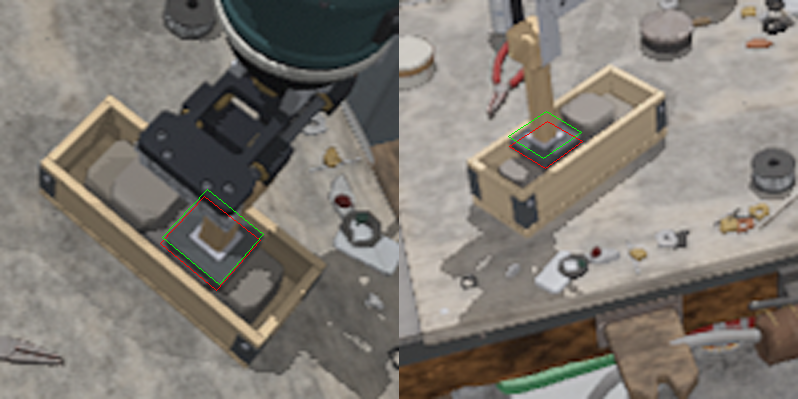

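```bash
python3 -m handwheel '[[0,0.04,0,0,20],[0,0,0,0,20]]'
python3 -m handwheel '[[0,0.03,0,0,20],[0,0,0,0,20]]'
python3 -m handwheel '[[0,0.03,0,0,20],[0,0,0,0,20]]'
```

```text
t: 16.35
tcp_pos: [509.1, 247.0, 197.2]
ee_rot: [-1.559, -0.221, 0.221]
wrist_force: [0.2, -0.4, -2.6]
gripper_width: 0.423
t: 16.55
tcp_pos: [509.1, 247.0, 195.8]
ee_rot: [-1.559, -0.221, 0.222]
wrist_force: [-0.7, 0.2, -1.7]
gripper_width: 0.42
t: 16.75
tcp_pos: [509.1, 247.0, 194.3]
ee_rot: [-1.559, -0.221, 0.222]
wrist_force: [-0.5, -0.4, -2.4]
gripper_width: 0.421
```

```bash
python3 -c "
from h import *
snap('side','s14');snap('scene','c14');snap('wrist','w14')
a=cv2.imread('pics/s14.png')[180:330,250:400];b=cv2.imread('pics/c14.png')[180:330,140:290]
cv2.imwrite('pics/m14.png',cv2.resize(np.hstack([a,b]),None,fx=2.66,fy=2.66,interpolation=cv2.INTER_CUBIC))
cv2.imwrite('pics/w14b.png',cv2.resize(cv2.imread('pics/w14.png')[100:240,190:320],None,fx=4,fy=4,interpolation=cv2.INTER_CUBIC))"
```

```text
(no output)
```

View pics/m14.png

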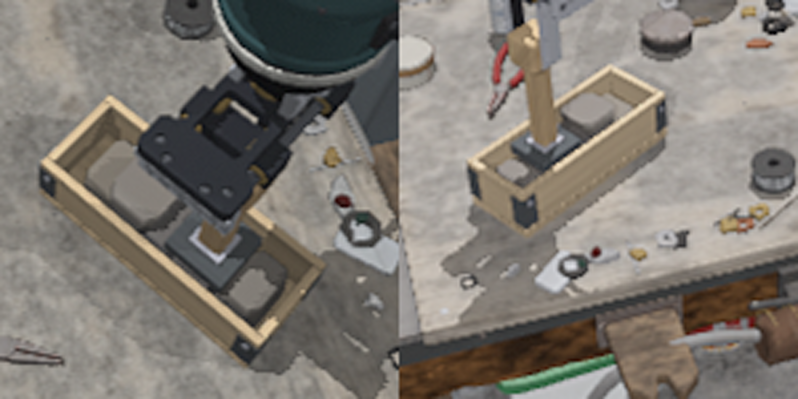

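View pics/w14b.png

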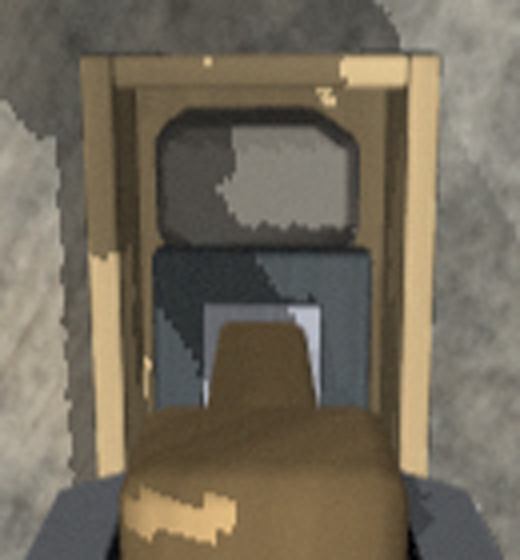

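```bash
python3 -m handwheel '[[0,0.03,0,0,20],[0,0,0,0,20]]'
python3 -m handwheel '[[0,0.02,0,0,20],[0,0,0,0,20]]'
python3 -m handwheel '[[0,0.02,0,0,20],[0,0,0,0,20]]'
```

```text
t: 17.1
tcp_pos: [509.2, 247.2, 193.6]
ee_rot: [-1.56, -0.222, 0.221]
wrist_force: [-3.5, -1.4, 11.2]
gripper_width: 0.418
t: 17.3
tcp_pos: [509.3, 247.4, 193.6]
ee_rot: [-1.56, -0.222, 0.221]
wrist_force: [-7.9, -3.7, 26.0]
gripper_width: 0.42
t: 17.5
tcp_pos: [509.5, 247.8, 193.5]
ee_rot: [-1.56, -0.223, 0.22]
wrist_force: [-10.0, -5.3, 40.4]
gripper_width: 0.423
```

A is seated: contact came at TCP z 193.6, which is 48 + 145.6. Next I'll lift and move over to B.

```bash
python3 -m handwheel '[[0,-0.2,0,0,20],[0,-0.5,0,0,20],[0,-0.4,0,0,20],[0,0,-0.3,0,20],[0,0,-0.5,0,20],[0,0,-0.4,0,20],[0,0,-0.22,0,20],[0,0,0,0,20],[0,0,0,0,20]]'
python3 -c "
from h import *
snap('side','s15');snap('scene','c15')
a=cv2.imread('pics/s15.png')[180:330,250:400];b=cv2.imread('pics/c15.png')[180:330,140:290]
cv2.imwrite('pics/m15.png',cv2.resize(np.hstack([a,b]),None,fx=2.66,fy=2.66,interpolation=cv2.INTER_CUBIC))
Ry=R.from_euler('z',16.2,degrees=True).as_matrix()
print((np.array(st()['tcp_pos'])-[518.5,213,0])@Ry,yaw())"
```

```text
t: 18.4
tcp_pos: [528.7, 179.2, 245.6]
ee_rot: [-1.559, -0.221, 0.222]
wrist_force: [0.3, -0.5, -1.2]
gripper_width: 0.421
[  0.38200324 -34.60378338 245.85905021] 16.237245878347114
```

View pics/m15.png

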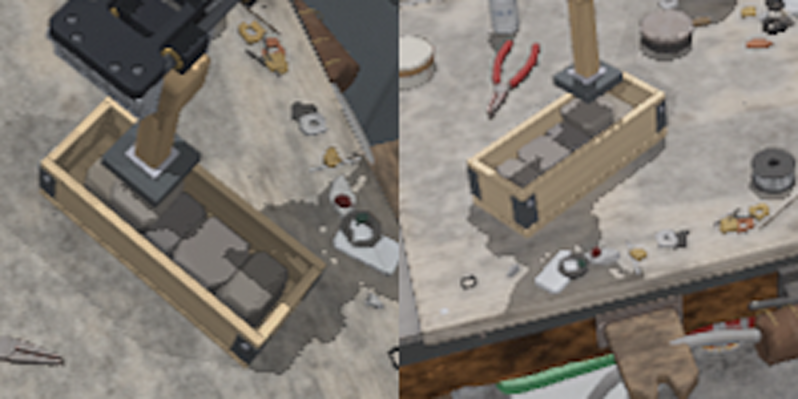

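```bash
python3 -m handwheel '[[0,0.25,-0.02,0,20],[0,0.2,-0.02,0,20],[0,0.1,0,0,20],[0,0.06,0,0,20],[0,0.06,0,0,20],[0,0.06,0,0,20],[0,0.06,0,0,20],[0,0.06,0,0,20],[0,0,0,0,20]]'
python3 -m handwheel '[[0,0.05,0,0,20],[0,0.05,0,0,20],[0,0.05,0,0,20],[0,0,0,0,20]]'
```

```text
t: 19.4
tcp_pos: [529.3, 176.9, 203.1]
ee_rot: [-1.559, -0.221, 0.222]
wrist_force: [0.4, -0.9, -2.0]
gripper_width: 0.418
t: 19.8
tcp_pos: [529.3, 177.0, 195.5]
ee_rot: [-1.559, -0.221, 0.222]
wrist_force: [0.5, 0.1, -2.4]
gripper_width: 0.425
```

```bash
python3 -m handwheel '[[0,0.04,0,0,20],[0,0.03,0,0,20],[0,0.02,0,0,20],[0,0,0,0,20],[0,0,0,0,20]]'
python3 -c "
from h import *
snap('side','s16');snap('scene','c16')
a=cv2.imread('pics/s16.png')[180:330,250:400];b=cv2.imread('pics/c16.png')[180:330,140:290]
cv2.imwrite('pics/m16.png',cv2.resize(np.hstack([a,b]),None,fx=2.66,fy=2.66,interpolation=cv2.INTER_CUBIC))"
```

```text
t: 20.3
tcp_pos: [529.8, 177.2, 193.5]
ee_rot: [-1.56, -0.222, 0.22]
wrist_force: [-10.1, -6.7, 36.8]
gripper_width: 0.422
```

View pics/m16.png

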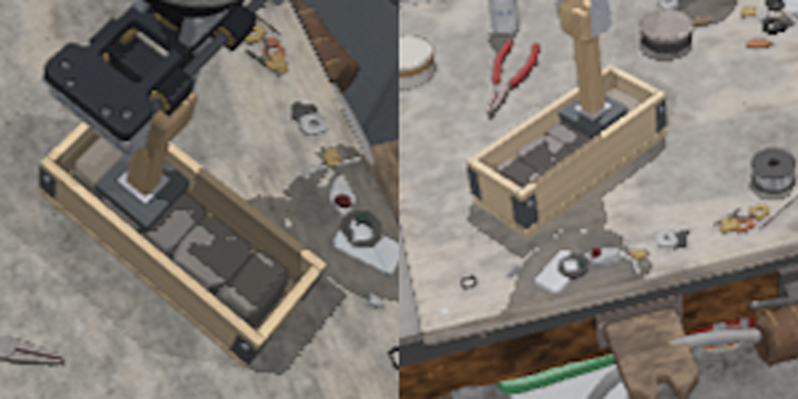

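B is seated at the same height. I'll probe A again in case it lifted.

```bash
python3 -m handwheel '[[0,-0.2,0,0,20],[0,-0.3,0,0,20],[0,-0.2,0,0,20],[0,0,0.3,0,20],[0,0,0.5,0,20],[0,0,0.4,0,20],[0,0,0.3,0,20],[0,0,0,0,20],[0,0.2,0,0,20],[0,0.1,0,0,20]]'
python3 -m handwheel '[[0,0.08,0,0,20],[0,0.08,0,0,20],[0,0.06,0,0,20],[0,0.04,0,0,20],[0,0,0,0,20]]'
python3 -m handwheel '[[0,0.04,0,0,20],[0,0.04,0,0,20],[0,0,0,0,20]]'
```

```text
t: 21.4
tcp_pos: [508.6, 248.0, 210.1]
ee_rot: [-1.56, -0.22, 0.221]
wrist_force: [0.4, -0.5, -2.1]
gripper_width: 0.422
t: 21.9
tcp_pos: [508.6, 248.9, 198.2]
ee_rot: [-1.559, -0.221, 0.222]
wrist_force: [0.1, 0.2, -1.2]
gripper_width: 0.421
t: 22.2
tcp_pos: [508.5, 248.9, 194.2]
ee_rot: [-1.559, -0.221, 0.222]
wrist_force: [-0.7, 0.1, -1.7]
gripper_width: 0.423
```

```bash
python3 -m handwheel '[[0,0.03,0,0,20],[0,0.01,0,0,20],[0,0,0,0,20]]'
python3 -m handwheel '[[0,-0.2,0,0,20],[0,-0.6,0,0,20],[0,-0.7,0,0,20],[0,0,-0.2,0,20],[0,0,-0.4,0,20],[0,0,-0.7,0,20],[0,0,-0.7,0,20],[0,0,-0.5,0,20],[0,0,0,0,20]]'
python3 -c "
from h import *
snap('side','s17');snap('scene','c17');snap('wrist','w17')
a=cv2.imread('pics/s17.png')[180:330,250:400];b=cv2.imread('pics/c17.png')[180:330,140:290]
cv2.imwrite('pics/m17.png',cv2.resize(np.hstack([a,b]),None,fx=2.66,fy=2.66,interpolation=cv2.INTER_CUBIC))"
```

```text
t: 22.5
tcp_pos: [508.8, 249.3, 193.6]
ee_rot: [-1.559, -0.222, 0.221]
wrist_force: [-4.2, -2.7, 15.2]
gripper_width: 0.422
t: 23.4
tcp_pos: [544.4, 124.7, 267.0]
ee_rot: [-1.561, -0.217, 0.218]
wrist_force: [-0.4, 0.2, -1.7]
gripper_width: 0.423
```

View pics/m17.png

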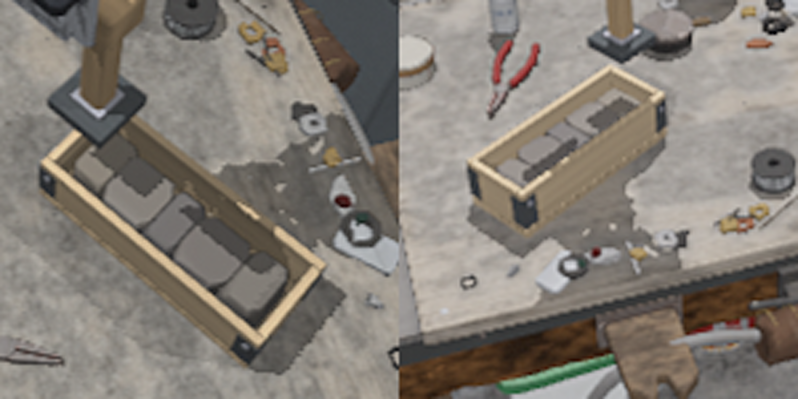

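View pics/w17.png

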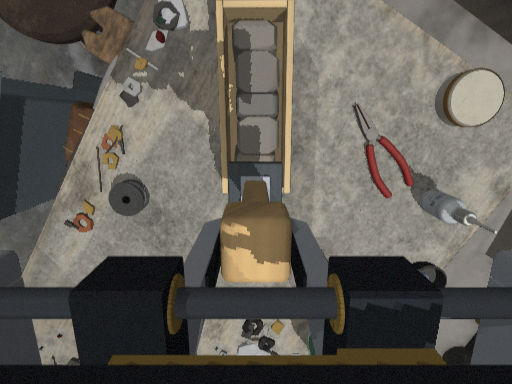

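All five stone tops look level and contiguous in the three views: (255,35) to (257,135) in wrist. I'll carry the tamper back to its standing place.

```bash
python3 -c "
from h import *
plan([474.5,-37.5,175],None,g=20,n=8)"
```

```text
t 23.55 tcp [543.2 129.4 267.4] yaw 16.2
[[-0.281,0.231,-0.353,0.0,20],[-0.281,0.231,-0.353,0.0,20],[-0.281,0.231,-0.353,0.0,20],[-0.281,0.231,-0.353,0.0,20],[-0.281,0.231,-0.353,0.0,20],[-0.281,0.231,-0.353,0.0,20],[-0.281,0.231,-0.353,0.0,20],[-0.281,0.231,-0.353,0.0,20]]
```

```bash
python3 -m handwheel '[[0,0,-0.4,0,20],[-0.28,0,-0.6,0,20],[-0.28,0.2,-0.6,0,20],[-0.28,0.3,-0.5,0,20],[-0.4,0.4,-0.4,0,20],[-0.4,0.4,-0.2,0,20],[-0.4,0.4,-0.12,0,20],[-0.2,0.14,0,0,20],[0,0,0,0,20],[0,0,0,0,20]]'
python3 -m handwheel '[[0,0.25,0,0,20],[0,0.2,0,0,20],[0,0.08,0,0,20],[0,0,0,0,20]]'
```

```text
t: 24.55
tcp_pos: [476.1, -36.6, 176.4]
ee_rot: [-1.559, -0.224, 0.221]
wrist_force: [0.7, 0.4, -1.7]
gripper_width: 0.429
t: 24.95
tcp_pos: [474.8, -37.4, 148.1]
ee_rot: [-1.559, -0.221, 0.223]
wrist_force: [-0.2, 0.7, -1.7]
gripper_width: 0.425
```

```bash
python3 -m handwheel '[[0,0.03,0,0,20],[0,0.02,0,0,20],[0,0,0,0,20]]'
python3 -c "
from h import *
snap('side','s18')
cv2.imwrite('pics/m18.png',cv2.resize(cv2.imread('pics/s18.png')[60:260,180:380],None,fx=2.66,fy=2.66))"
```

```text
t: 25.25
tcp_pos: [475.2, -37.7, 146.5]
ee_rot: [-1.559, -0.221, 0.221]
wrist_force: [0.3, 0.0, -1.1]
gripper_width: 0.422
```

View pics/m18.png

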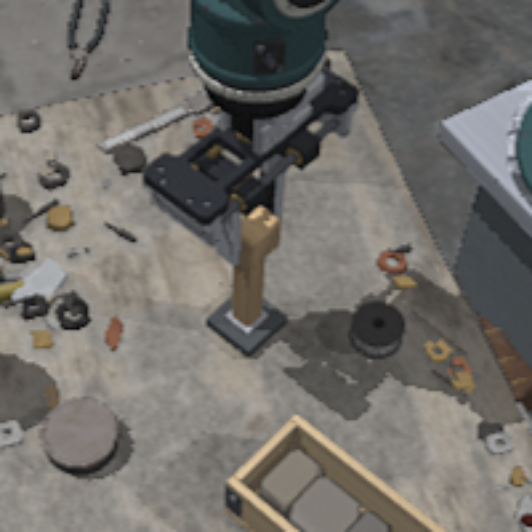

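```bash
python3 -m handwheel '[[0,0.02,0,0,20],[0,0,0,0,20],[0,0.01,0,0,20],[0,0,0,0,20]]'
python3 -m handwheel '[[0,0,0,0,20],[0,0,0,0,20]]' 5
python3 -m handwheel '[[0,0,0,0,45],[0,0,0,0,60],[0,0,0,0,100],[0,0,0,0,100],[0,0,0,0,100],[0,0,0,0,100],[0,-0.3,0,0,100],[0,-0.7,0,0,100],[0,-0.9,0,0,100],[0,0,0,0,100]]'
python3 -c "
from h import *
snap('side','s19');snap('scene','c19')
a=cv2.imread('pics/s19.png')[100:320,180:380];b=cv2.imread('pics/c19.png')[110:330,140:340]
cv2.imwrite('pics/m19.png',cv2.resize(np.hstack([a,b]),None,fx=2,fy=2))"
```

```text
t: 25.7
tcp_pos: [475.3, -37.8, 145.6]
ee_rot: [-1.56, -0.222, 0.221]
wrist_force: [-3.6, -1.4, 13.4]
gripper_width: 0.421
t: 25.9
tcp_pos: [475.2, -37.8, 145.3]
ee_rot: [-1.56, -0.221, 0.221]
wrist_force: [-2.4, -0.8, 8.0]
gripper_width: 0.423
t: 26.9
tcp_pos: [477.2, -37.5, 244.6]
ee_rot: [-1.562, -0.227, 0.217]
wrist_force: [0.0, -0.4, -1.6]
gripper_width: 0.997
```

View pics/m19.png

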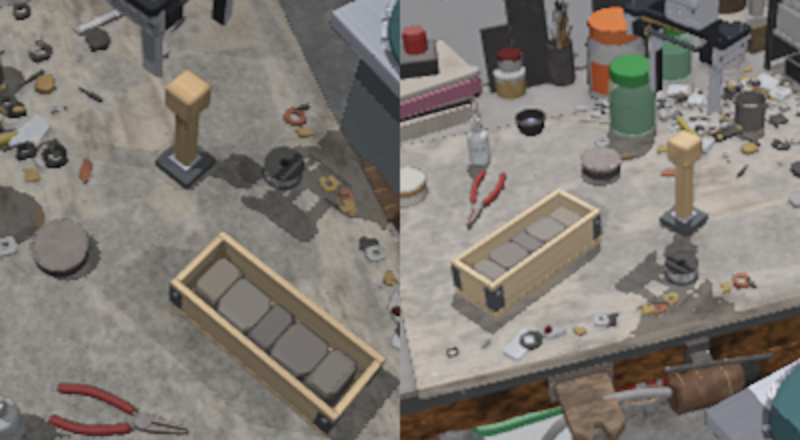

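The tamper stands upright and free, the stones' tops are level, and the bystanders are in place. I'm handing it in.

```bash
python3 -m handwheel '[[0,0,0,0,100],[0,0,0,0,100],[0,0,0,0,100]]'
python3 -c "
from plant import job_done
print(job_done())"
```

```text
t: 27.3
tcp_pos: [474.7, -37.6, 239.2]
ee_rot: [-1.559, -0.22, 0.222]
wrist_force: [0.1, 0.4, -0.2]
gripper_width: 0.996
the job is handed in; nothing more can be done
None
```

The job is done and handed in at about 27 s; no verdict is reported, so success rests on my own checks below.

**What I did:**
- I picked up the tamper by its grip block with a light grip, so it swung foot-down as I lifted. I stood it on the bench at about (475, -38) mm and let go.
- I took it again from above at 50 N and pressed stone_high_a, then stone_high_b, until each stopped. I then pressed stone_high_a once more to see whether it had lifted.
- I stood the tamper back at the same place, opened the gripper and raised the arm clear.

**What the last checks showed:**
- **Stones:** all three presses stopped at TCP height 193.5–193.6 mm. With the tamper held 145.6 mm above its foot, that puts the tops at 48 mm. The final side and scene pictures show all five tops level.
- **Tamper:** in the same pictures it stands upright and free, about 250 mm from the bin's centre.
- **Bystanders:** the ones in view look unmoved; I judged this by eye and did not measure their shift.

**What disagreed:**
- **Wrist force:** it stayed near 2 N (just the tamper's weight) while the stones sank, instead of the expected 5–20 N. It rose only once they were on the floor, to 40 N at most.
- **Bin position:** my first estimates from the two fixed cameras differed by 9 mm in x. I used the wrist camera's value, which lay close to the side camera's.

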